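# Try the test box cover, free it if caught, and hold it open

## Robot

A 7-joint arm with a two-finger parallel gripper is mounted at the origin on the work surface; the furniture and walls round the work are solid. World frame = base frame: x ahead of the robot, y to its left, z up, the work surface at z = 0. Lengths are in mm, angles in rad, forces in N, time in s.
With the tool pointing down it reaches from about 400 to 850 mm from the base axis. Payload 4.5 kg.
Tool frame: the origin (TCP) lies midway between the tips of the shut fingers; the grasp point (between the pads) lies 19 mm behind it; z points along the fingers, y is the line along which they close (so a half turn about z gives the same grasp; the last joint's range is limited). The gripper opens to 88 mm and grips with 3 to 60 N. Pads are 18 mm wide; open, the fingers measure 123 mm over their backs; the gripper's body (75 mm by 187 mm) begins 45 mm behind the grasp point.
Start: joints at [1.139, 0.689, -0.195, 1.565, 0.157, 0.902, -0.215], TCP at [280.742, -558.424, 238.743] pointing down, gripper open.
Joint ranges: [-3.01, 3.01], [-0.46, 2.08], [-1.47, 1.51], [0.13, 2.56], [-1, 4.14], [0.04, 2.09], [-2.66, 2.66]. Speed limits (rad/s): [2.57, 2.57, 3.14, 3.14, 3.14, 3.14, 3.14].

## Interface

Orientations are given as a unit quaternion [x, y, z, w].
In Python, from bench import robot gives the robot as it stands. The module is installed in compiled form; this text tells all that it offers.
- The arm moves only by the shell command python3 -m pendant 'ROWS' [OPENING] [FORCE]. ROWS is JSON, a list of rows, each a list of 6 numbers: the shift along the tool's x, y, z in mm, then the turn, a rotation vector about the tool's x, y, z in rad. A call has 1 to 8 rows; each row shifts and turns the commanded pose from where the row before left it, along the tool's axes as they then stand; what a row does not reach is not made up. A row lasts 1/12 s, in which the tool goes at most 41.7 mm and 7.16 degrees, less where a joint would pass 70% of its speed; a pose out of reach is approached as far as the arm can. A call with a gripper value outside its range is refused whole. OPENING is the opening, from 0 (shut) to 1 (fully open), set as the call begins (- or left out, the last holds). The fingers move at their own pace and stop on an object; FORCE is the grip in N (left out, the last holds). Time passes only in rows, so rows that do not move let the fingers close. It gives the time, the measured TCP pose, the force, the opening and the grip force at its end, in the units of the state.
- robot.get_obs(): the state, without advancing time (a new reading comes with each control period).
- robot.camera(name): name is "side" or "top"; returns the picture (384x512x3 uint8, red, green, blue); there is no depth.
- robot.camera_model(name): a dict with "fx", "fy", "cx", "cy" (pixels), "k1" (the pictures are not rectified: a ray, as slopes to the right and down, at radius r is drawn at 1 + k1 r^2 times it, then the intrinsics apply), "cam_to_world" (4x4, takes a point from camera to world coordinates). Camera axes: x right, y up, looking along -z (the intrinsics and any distortion apply to the point x, -y, -z); pixel columns grow to the right and rows downward; lengths in mm; the calibration is good to about 2 mm. A picture is of the moment at which its call begins. camera_model takes no time and is no camera call.
- robot.close_job(): hands the job in; it is judged then, once.
The state is a dict: "time": time; "qpos": joint angles; "dq": joint speeds; "tau": joint torques, N m; "ee_pos": TCP position; "tcp_rot": TCP orientation; "force": force on the tool from outside, world axes, zero at the start; "ft_torque": the same for the moment, N m; "width": opening from 0.0 (shut) to 1.0 (fully open); "grasp_force": force on a finger pad.
Only numpy, scipy, OpenCV 4.12 (cv2) and the standard library are available. Lean on these libraries where they do the work, as an engineer would, in place of code of your own. Each camera call takes 0.05 s, during which the arm holds its last target. There are 200 camera calls.

## Task

Open the bench test box for me: first lift the transformer out of the tray on the cover and stand it upright on the bare bench to the right of the box. Then, before touching the slide, tug the cover up by its bar to feel whether it is caught; if it is, push the black slide all the way away from the bar to free it. Raise the cover to about 60 degrees and finish while still holding it there (it falls shut if let go), leaving the other things on the bench undisturbed.

Things in the scene. Friction and masses are not known exactly. Their poses are not given: they have to be found in the camera images.
- testbox: Grey box, fixed to the bench, 170 (x) x 210 (y) x 70 mm tall; origin at the centre of its underside, +x away from the bar side, +y to the left. A hinged cover takes the left 155 mm of its top; the right 54 mm is a fixed flat strip (top 70 mm above the bench) with the slide. To the right of the box means beyond its -y side face, 105 mm from the origin (the whole transformer clear of the box).
- cover (a joint): Angle of the cover (about 0.3 kg), rad: 0 shut, grows as its bar side rises, hinge along y at the box's far (+x) edge; stop at 1.75, 60 degrees is 1.05. Nothing holds it up: it falls shut. A catch inside the box, not visible from outside, may or may not hold it: if caught it rises only about 0.037 rad (8 mm at the bar) and then stops hard; if not it lifts freely with 1 to 3 N at the bar.
- cover_bar (a point): Middle of the steel pull bar, a round rod 10 mm thick and 72 mm long along the box's y, held by two rods 50 mm in front (-x) of the box, 220 mm from the hinge axis and level with it (68 mm above the bench when shut). It may turn between the fingers as the cover rises.
- cover_hinge (a point): Point on the hinge axis in line with the bar's middle, 68 mm above the bench, at the box's far edge.
- tray_floor (a point): Centre of the floor of the shallow tray on the cover, 70 mm above the bench when shut; inside about 156 (x) x 144 (y) mm, rim 10 mm above the floor, 3 mm thick.
- slide (a joint): Travel of the slide, m: 0 at rest, 0.020 fully pushed away from the bar (box +x). It moves against a resistance of about 2.5 to 4 N and stays where it is left; it always starts at 0, whether or not the cover is caught. More than about 17 mm of travel surely pushes the inside catch clear, and it stays clear afterwards.
- slide_knob (a point): Middle of the top of the slide's black ribbed thumb knob, 16 (x) x 26 (y) mm, which stands 23 mm above the right-hand strip; the strip is bare for about 80 mm on its bar side.
- transformer: Small mains transformer lying in the cover's tray, about 0.16 kg, 30 (x) x 56 (y) x 30 mm; origin at the centre of its underside, z up. Grip its core, 30 mm across x, 36 mm across y, from 2 to 30 mm above the underside; flat foot tabs 2 mm thick stick out along y.
- parts_dish: Bystander: round parts dish, 76 mm across, 22 mm tall; origin at the centre of its underside.
- pliers: Bystander: pliers, 152 x 54 x 12 mm, lying flat; origin at the centre of the underside.
- loupe: Bystander: black eye loupe, 41 mm across, 26 mm tall; origin at the centre of its underside.
- driver: Bystander: screwdriver, 162 x 19 x 18 mm, lying; origin under its middle.
- side_cutter: Bystander: side cutter, 136 x 54 x 12 mm, lying flat; origin under its middle.
- connector: Bystander: small pin connector, 11 x 22 x 15 mm; origin at the centre of its underside.
Things that resemble listed ones, but are neither listed nor needed, are in the scene too. Leave any blue or green look-alike of the transformer alone.

How it is judged:
By the outcome, as a careful person would: the job done as asked, in the order asked, and still so for the second after the job is handed in, while the arm keeps its last pose, push and grip.
It also fails if it takes over 61 s, if anything falls off the work surface, if the arm or the gripper's body presses on something with over 40 N, if the wrist force passes 120 N, or if a joint passes its speed limit or range.

## Working session

There is one attempt and no reset: what is moved stays moved. The work goes in short steps, Python scripts to look and compute and a shell command to move; the robot and the scene stay as the last step left them, time stands still between calls to the robot, and variables do not carry over. Pictures are saved under pics/ and viewed, at most 10 in all, crops included, and the job is handed in when it is done.

```bash
mkdir -p pics; cat > h.py <<'E'
import numpy as np, cv2
from bench import robot
from scipy.spatial.transform import Rotation as R
def ray(m,u,v):
    xd,yd=(u-m["cx"])/m["fx"],(v-m["cy"])/m["fy"]
    x,y=xd,yd
    for _ in range(20):
        s=1+m["k1"]*(x*x+y*y); x,y=xd/s,yd/s
    T=np.array(m["cam_to_world"]); return T[:3,3],T[:3,:3]@np.array([x,-y,-1.])
def onz(n,u,v,z):
    o,d=ray(robot.camera_model(n),u,v); return o+d*(z-o[2])/d[2]
def proj(n,p):
    m=robot.camera_model(n);T=np.array(m["cam_to_world"]);c=T[:3,:3].T@(np.array(p)-T[:3,3])
    x,y=c[0]/-c[2],-c[1]/-c[2];s=1+m["k1"]*(x*x+y*y)
    return np.array([m["cx"]+m["fx"]*x*s,m["cy"]+m["fy"]*y*s])
def snap(n,f,crop=None,k=1):
    im=robot.camera(n);cv2.imwrite('pics/raw_'+f,im[...,::-1])
    if crop: im=im[crop[1]:crop[3],crop[0]:crop[2]]
    cv2.imwrite('pics/'+f,cv2.resize(im,None,fx=k,fy=k,interpolation=cv2.INTER_CUBIC)[...,::-1]); return im
E
python3 - <<'E'
from h import *
snap('top','t0.png',None,1.5);snap('side','s0.png',None,1.5)
for n in('top','side'):
    m=robot.camera_model(n);print(n,m['fx'],m['k1'],np.round(m['cam_to_world'],2).tolist())
o=robot.get_obs();print(o)
E
```

```text
top 441.2500383310505 -0.032489453524674645 [[-0.02, 0.99, -0.16, 387.72], [-1.0, -0.03, -0.02, 24.74], [-0.02, 0.16, 0.99, 1125.21], [0.0, 0.0, 0.0, 1.0]]
side 445.10656535444815 -0.035793206993781544 [[0.99, 0.06, -0.12, 410.32], [-0.13, 0.53, -0.84, -951.35], [0.02, 0.85, 0.53, 690.6], [0.0, 0.0, 0.0, 1.0]]
{'time': 0.1, 'qpos': array([ 1.13878477,  0.68988705, -0.19449358,  1.56618893,  0.15731126,
        0.9024965 , -0.21508465]), 'dq': array([ 2.01296311e-03, -4.90785077e-04, -2.68046092e-04, -2.82067940e-03,
       -9.17234018e-05, -1.70760123e-03,  9.21004960e-04]), 'tau': array([-2.43461982e-03, -5.28499675e+01, -1.27116848e+00, -1.53837240e+01,
       -5.25615178e-02,  1.97305657e-03,  8.98904631e-06]), 'ee_pos': array([ 280.42223718, -557.95616075,  238.01133003]), 'tcp_rot': array([ 9.72991227e-01,  2.30840723e-01, -2.51093424e-04, -7.54457666e-04]), 'force': array([-0.03361654,  0.13882831,  0.41728554]), 'ft_torque': array([0.07012845, 0.02448709, 0.00684683]), 'grasp_force': 0.0, 'width': 1.002708691772316}
```

View pics/t0.png

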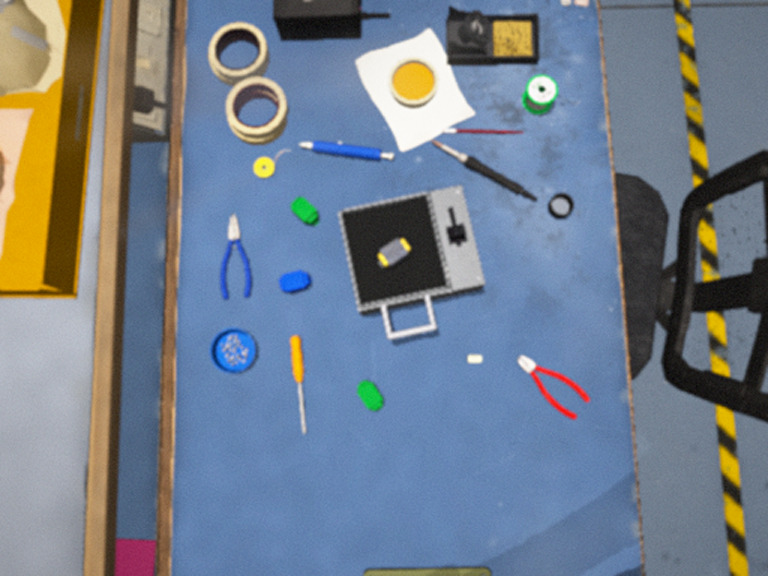

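View pics/s0.png

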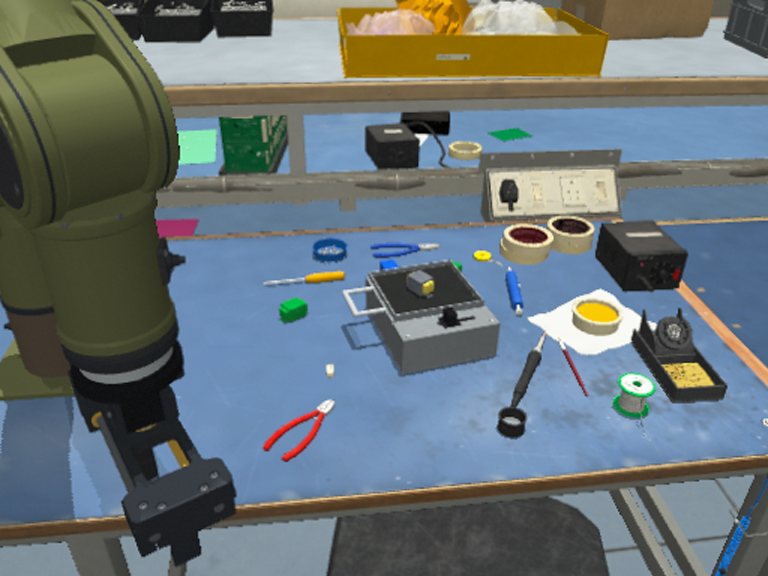

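The top view shows the box with corners at about (340,212), (462,187), (484,286) and (358,311) in 1.5x pixels. The bar is at (385–436, 332), the knob at (456,232) and the grey/yellow transformer at (394,252). The bench right of the box is mostly clear, with the loupe at (560,205) and the soldering iron at (530,195). The red cutter is at (550,385) and the connector at (475,358).

```bash
python3 - <<'E'
from h import *
P=lambda u,v,z:np.round(onz('top',u/1.5,v/1.5,z),1)
for nm,u,v,z in [('c_far_left',340,212,70),('c_far_right',462,187,70),('c_near_right',484,286,70),('c_near_left',358,311,70),('barL',388,336,68),('barR',435,326,68),('knob',457,233,93),('tr',394,252,100),('loupe',560,205,20),('iron tip',535,198,10),('iron',500,180,15),('cutter',527,362,10),('connector',475,358,10)]: print(nm,P(u,v,z))
t=cv2.imread('pics/raw_t0.png');s=cv2.imread('pics/raw_s0.png')
a=cv2.resize(t[120:230,220:330],(500,500),interpolation=cv2.INTER_CUBIC);b=cv2.resize(s[165:225,260:320],(300,300),interpolation=cv2.INTER_CUBIC)
c=np.zeros((500,800,3),np.uint8);c[:,:500]=a;c[:300,500:]=b;cv2.imwrite('pics/c0.png',c)
hsv=cv2.cvtColor(t,cv2.COLOR_BGR2HSV)
m=cv2.inRange(hsv,(18,110,110),(38,255,255));m[:,:240]=0;m[:,290:]=0;m[:150]=0;m[185:]=0
n,l,st,ce=cv2.connectedComponentsWithStats(m);print(st.tolist(),ce.tolist())
E
```

```text
c_far_left [677.5 125.7  70. ]
c_far_right [713.9 -76.5  70. ]
c_near_right [ 547.6 -104.9   70. ]
c_near_left [512.7  98.7  70. ]
barL [471.4  51.5  68. ]
barR [485.5 -24.   68. ]
knob [630.9 -63.1  93. ]
tr [601.4  38.1 100. ]
loupe [ 692.2 -248.    20. ]
iron tip [ 708.8 -208.    10. ]
iron [ 741.5 -148.3   15. ]
cutter [ 426.5 -178.    10. ]
connector [435.4 -91.7  10. ]
[[0, 0, 512, 384, 196538], [267, 158, 7, 10, 35], [252, 169, 7, 9, 35]] [[255.49752719575858, 191.50848690838413], [270.0571428571429, 162.4857142857143], [254.82857142857142, 172.85714285714286]]
```

View pics/c0.png

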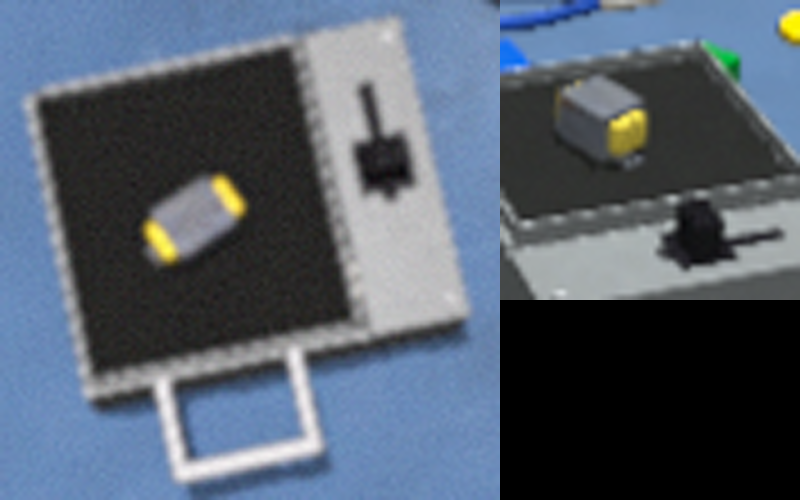

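The transformer stands upright on its feet in the tray, with yellow windings at raw pixels (270,162) and (255,173), so its long axis is turned about 25° from the box. The box corners fit 168 x 206 mm with a yaw of about 9.6°, which matches the given sizes.

```bash
cat >> h.py <<'E'
YAW=np.radians(9.6);BC=np.array([612.9,10.75])
def B(x,y,z): c,s=np.cos(YAW),np.sin(YAW); return np.array([BC[0]+c*x-s*y,BC[1]+s*x+c*y,z])
def go(p,ydeg):
    "tool-frame shift (current axes) and turn to reach p pointing down, tool y at ydeg"
    o=robot.get_obs();r=R.from_quat(o['tcp_rot']);a=np.radians(ydeg)
    y=np.array([np.cos(a),np.sin(a),0]);z=np.array([0,0,-1.]);x=np.cross(y,z)
    q=R.from_matrix(np.c_[x,y,z]);d=np.array(p)-o['ee_pos']
    print('t',round(o['time'],2),'pos',np.round(o['ee_pos'],1),'turn',np.round((r.inv()*q).as_rotvec(),3),'shift now',np.round(r.inv().apply(d),1),'shift after turn',np.round(q.inv().apply(d),1),'F',np.round(o['force'],1),'w',round(o['width'],3),'g',round(o['grasp_force'],1))
E
python3 - <<'E'
from h import *
a,b=onz('top',270.06,162.49,97),onz('top',254.83,172.86,97)
print(a,b,np.linalg.norm(a-b),(a+b)/2,np.degrees(np.arctan2(*(b-a)[[1,0]]))-90)
# check in side view: yellow end
s=cv2.imread('pics/raw_s0.png');h=cv2.cvtColor(s,cv2.COLOR_BGR2HSV);m=cv2.inRange(h,(18,110,110),(38,255,255));m[:, :270]=0;m[:,300:]=0;m[:175]=0;m[205:]=0
ys,xs=np.nonzero(m);print('side yellow',xs.mean(),ys.mean(),'pred',proj('side',a*[1,1,0]+[0,0,85]),proj('side',b*[1,1,0]+[0,0,85]))
# bar: bright pixels
t=cv2.imread('pics/raw_t0.png');m=(t.min(2)>190).astype(np.uint8);m[:200]=0;m[230:]=0;m[:,:250]=0;m[:,295:]=0
ys,xs=np.nonzero(m);k=ys>212;c=cv2.minAreaRect(np.c_[xs,ys].astype(np.float32));print(c,[np.round(onz('top',*p,68),1).tolist() for p in cv2.boxPoints(c)])
print('bar model',B(-135,27.5,68),'tip proj',proj('side',B(-135,27.5,68)),proj('side',B(5,-78,93)))
go(list(((a+b)/2)[:2])+[150],34.4)
E
```

```text
[614.88912604  20.15618239  97.        ] [590.7786572   57.00034589  97.        ] 44.03188721782638 [602.83389162  38.57826414  97.        ] 33.20035260461216
side yellow 285.0 190.87755102040816 pred [284.32218039 191.97700712] [272.96651215 185.32169295]
((271.80767822265625, 211.0384521484375), (22.749473571777344, 32.55527877807617), 78.69007110595703) [[522.3, 62.5, 68.0], [535.7, -15.0, 68.0], [481.5, -23.9, 68.0], [468.2, 53.0, 68.0]]
bar model [475.20439446  15.35111021  68.        ] tip proj [231.11493191 201.61262674] [297.17081731 206.99796091]
t 0.1 pos [ 280.4 -558.   238. ] turn [-1.000e-03 -1.000e-03 -1.705e+00] shift now [ 556.  -388.    88.5] shift after turn [310.1 603.   88. ] F [-0.   0.1  0.4] w 1.003 g 0.0
```

```bash
python3 -m pendant '[[0,0,0,0,0,-0.12],[0,0,0,0,0,-0.12],[0,0,0,0,0,-0.12],[0,0,0,0,0,-0.12],[0,0,0,0,0,-0.12],[0,0,0,0,0,-0.12],[0,0,0,0,0,-0.12],[0,0,0,0,0,-0.12]]' 1; python3 -m pendant '[[0,0,0,0,0,-0.12],[0,0,0,0,0,-0.12],[0,0,0,0,0,-0.12],[0,0,0,0,0,-0.12],[0,0,0,0,0,-0.12],[0,0,0,0,0,-0.12],[0,0,0,0,0,0]]'; python3 -c "
from h import *;go([602.8,38.6,150],34)"
```

```text
time: 0.77
ee_pos: [280.4, -558.2, 238.3]
tcp_rot: [0.755, 0.656, 0.0, -0.0]
force: [-1.1, -0.6, -0.1]
width: 1.004
grasp_force: 0.0
time: 1.35
ee_pos: [280.2, -558.3, 238.1]
tcp_rot: [0.476, 0.879, 0.0, -0.0]
force: [-1.5, 0.4, 0.5]
width: 0.999
grasp_force: 0.0
t 1.35 pos [ 280.2 -558.3  238.1] turn [ 0.    -0.001 -0.016] shift now [323.8 596.2  88.7] shift after turn [314.4 601.2  88.1] F [-1.5  0.4  0.5] w 0.999 g 0.0
```

```bash
python3 -m pendant '[[18,33,0,0,0,0],[18,33,0,0,0,0],[18,33,0,0,0,0],[18,33,0,0,0,0],[18,33,0,0,0,0],[18,33,0,0,0,0],[18,33,0,0,0,0],[18,33,0,0,0,0]]' 1; python3 -m pendant '[[18,33,0,0,0,0],[18,33,0,0,0,0],[18,33,0,0,0,0],[18,33,0,0,0,0],[18,33,0,0,0,0],[18,33,0,0,0,0],[18,33,0,0,0,0],[18,33,0,0,0,0]]';python3 -m pendant '[[18,33,10,0,0,-0.016],[17,34,20,0,0,0],[0,0,30,0,0,0],[0,0,28,0,0,0],[0,0,0,0,0,0],[0,0,0,0,0,0]]' 0.75; python3 -c "
from h import *;go([602.8,38.6,74],34);snap('top','t1.png',(200,100,360,240),4);snap('side','s1.png',(200,100,360,240),4)
a=cv2.imread('pics/t1.png');b=cv2.imread('pics/s1.png');cv2.imwrite('pics/c1.png',cv2.resize(np.hstack([a,b]),(800,350)))"
```

```text
time: 2.02
ee_pos: [424.3, -292.4, 238.7]
tcp_rot: [0.479, 0.878, -0.0, -0.0]
force: [1.0, -0.5, 0.0]
width: 0.998
grasp_force: 0.0
time: 2.68
ee_pos: [567.6, -27.9, 238.6]
tcp_rot: [0.479, 0.878, -0.0, -0.0]
force: [0.8, 0.1, -0.2]
width: 1.003
grasp_force: 0.0
time: 3.18
ee_pos: [602.2, 35.1, 150.3]
tcp_rot: [0.471, 0.882, -0.001, -0.001]
force: [0.4, -0.1, 0.1]
width: 0.748
grasp_force: 0.0
t 3.18 pos [602.2  35.1 150.3] turn [-0.003 -0.001 -0.004] shift now [ 2.5  2.7 76.3] shift after turn [ 2.6  2.5 76.3] F [ 0.4 -0.1  0.1] w 0.748 g 0.0
```

View pics/c1.png

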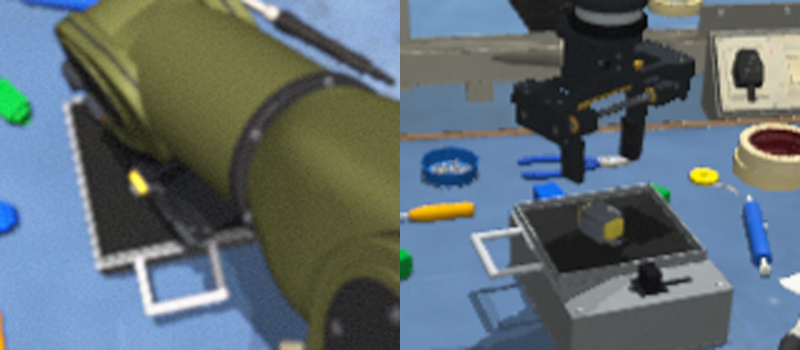

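The side view (right half) shows the gripper straddling and centred above the transformer (crop about (600,225)), with its fingers clear of the rims. I'll go down and grip.

```bash
python3 -m pendant '[[2.5,2.5,25,0,0,0],[0,0,25,0,0,0],[0,0,16,0,0,0],[0,0,9,0,0,0],[0,0,0,0,0,0],[0,0,0,0,0,0]]' 0.75; python3 -m pendant '[[0,0,0,0,0,0],[0,0,0,0,0,0],[0,0,0,0,0,0],[0,0,0,0,0,0],[0,0,0,0,0,0],[0,0,0,0,0,0],[0,0,0,0,0,0],[0,0,0,0,0,0]]' 0.2 20
```

```text
time: 3.78
ee_pos: [605.0, 38.9, 77.6]
tcp_rot: [0.471, 0.882, 0.001, 0.001]
force: [-0.1, -0.3, -0.7]
width: 0.751
grasp_force: 0.0
time: 4.45
ee_pos: [604.2, 39.1, 76.6]
tcp_rot: [0.471, 0.882, 0.0, 0.0]
force: [-0.4, 0.8, 2.9]
width: 0.341
grasp_force: 20.0
```

```bash
python3 -m pendant '[[0,0,-10,0,0,0],[0,0,-20,0,0,0],[0,0,-30,0,0,0],[0,0,-30,0,0,0],[0,0,0,0,0,0.11],[0,0,0,0,0,0.11],[0,0,0,0,0,0.11],[0,0,0,0,0,0.1]]'; python3 -m pendant '[[0,0,0,0,0,0]]'; python3 -c "
from h import *;go(B(-25,-170,10),9.6)"
```

```text
time: 5.12
ee_pos: [603.6, 38.9, 166.9]
tcp_rot: [0.65, 0.76, -0.0, -0.0]
force: [-0.2, -0.4, -1.6]
width: 0.342
grasp_force: 20.0
time: 5.2
ee_pos: [603.6, 39.1, 166.8]
tcp_rot: [0.649, 0.761, -0.0, 0.0]
force: [-0.5, 0.1, -1.1]
width: 0.34
grasp_force: 20.0
t 5.2 pos [603.6  39.1 166.8] turn [-0.     0.    -0.009] shift now [-199.6  -18.8  156.9] shift after turn [-199.5  -20.6  156.8] F [-0.5  0.1 -1.1] w 0.34 g 20.0
```

```bash
python3 -m pendant '[[-33,-3,0,0,0,0],[-34,-3,0,0,0,0],[-34,-3,0,0,0,0],[-33,-4,0,0,0,0],[-33,-3,0,0,0,0],[-32,-4,0,0,0,-0.008],[0,0,35,0,0,0],[0,0,35,0,0,0]]'; python3 -m pendant '[[0,0,35,0,0,0],[0,0,30,0,0,0],[0,0,16,0,0,0],[0,0,3,0,0,0],[0,0,0,0,0,0],[0,0,0,0,0,0]]'; python3 -c "
from h import *;go(B(-25,-170,6.6),9.6);snap('side','s2.png',(200,120,400,270),4)"
```

```text
time: 5.87
ee_pos: [617.5, -165.1, 97.4]
tcp_rot: [0.646, 0.763, 0.001, 0.003]
force: [-0.5, 0.2, -1.6]
width: 0.339
grasp_force: 20.0
time: 6.37
ee_pos: [617.0, -160.6, 13.4]
tcp_rot: [0.644, 0.765, 0.001, 0.001]
force: [1.0, -0.5, -0.6]
width: 0.337
grasp_force: 20.0
t 6.37 pos [ 617.  -160.6   13.4] turn [0.002 0.    0.003] shift now [-0.4 -0.5  6.8] shift after turn [-0.4 -0.5  6.8] F [ 1.  -0.5 -0.6] w 0.337 g 20.0
```

View pics/s2.png

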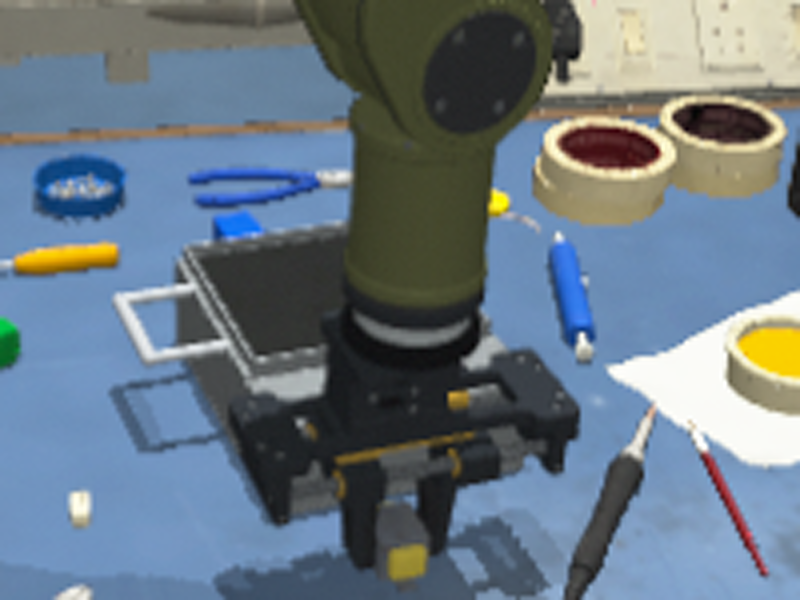

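The transformer is held upright a few mm above bare bench (crop about (405,540)). The box, iron and connector are clear. I'll lower it gently.

```bash
python3 -m pendant '[[0,0,2,0,0,0],[0,0,2,0,0,0],[0,0,1,0,0,0],[0,0,0,0,0,0]]';python3 -m pendant '[[0,0,1,0,0,0],[0,0,0,0,0,0],[0,0,0,0,0,0]]';python3 -m pendant '[[0,0,1,0,0,0],[0,0,0,0,0,0],[0,0,0,0,0,0]]'
```

```text
time: 6.75
ee_pos: [616.2, -160.7, 7.6]
tcp_rot: [0.645, 0.764, -0.0, 0.0]
force: [-0.6, -0.4, -1.6]
width: 0.336
grasp_force: 20.0
time: 7.0
ee_pos: [616.4, -160.7, 6.7]
tcp_rot: [0.645, 0.764, 0.0, 0.0]
force: [-0.8, -0.5, 1.6]
width: 0.338
grasp_force: 20.0
time: 7.25
ee_pos: [616.3, -160.7, 6.6]
tcp_rot: [0.645, 0.764, -0.0, 0.0]
force: [-2.6, -0.1, 10.2]
width: 0.335
grasp_force: 20.0
```

```bash
python3 -m pendant '[[0,0,-0.8,0,0,0],[0,0,0,0,0,0],[0,0,0,0,0,0],[0,0,0,0,0,0],[0,0,0,0,0,0],[0,0,0,0,0,0]]' 0.6;python3 -m pendant '[[0,0,-15,0,0,0],[0,0,-35,0,0,0],[0,0,-35,0,0,0],[0,0,-35,0,0,0],[0,0,-30,0,0,0],[0,0,0,0,0,0]]';  python3 -c "
from h import *;go([478,15,49],9.6)"
```

```text
time: 7.75
ee_pos: [616.1, -160.6, 5.9]
tcp_rot: [0.645, 0.764, -0.0, -0.0]
force: [0.2, 0.4, -0.1]
width: 0.604
grasp_force: 0.0
time: 8.25
ee_pos: [620.4, -160.6, 163.9]
tcp_rot: [0.645, 0.764, 0.003, 0.005]
force: [1.7, 1.1, 0.4]
width: 0.603
grasp_force: 0.0
t 8.25 pos [ 620.4 -160.6  163.9] turn [0.012 0.003 0.001] shift now [ 197.4 -112.3  112.9] shift after turn [ 196.9 -111.1  114.9] F [1.7 1.1 0.4] w 0.603 g 0.0
```

```bash
python3 -m pendant '[[33,-18,0,0,0,0],[33,-18,0,0,0,0],[33,-19,0,0,0,0],[33,-18,0,0,0,0],[33,-19,0,0,0,0],[32,-18,0,0,0,0],[0,0,0,0,0,0],[0,0,0,0,0,0]]' 0.55;python3 -m pendant '[[0,0,25,0,0,0],[0,0,20,0,0,0],[0,0,0,0,0,0],[0,0,0,0,0,0]]';  python3 -c "
from h import *;go([478,15,49],9.6)
a=snap('side','s3.png',(190,150,390,280),4);b=snap('top','t3.png',(190,100,390,240),3)
a=cv2.imread('pics/s3.png');b=cv2.imread('pics/t3.png');b=cv2.resize(b,(a.shape[1],a.shape[0]));cv2.imwrite('pics/c3.png',cv2.resize(np.hstack([a,b]),(800,300)))"
```

```text
time: 8.92
ee_pos: [473.6, 17.0, 156.9]
tcp_rot: [0.643, 0.766, 0.0, -0.0]
force: [0.5, -1.1, 1.0]
width: 0.554
grasp_force: 0.0
time: 9.25
ee_pos: [474.8, 13.9, 110.8]
tcp_rot: [0.645, 0.764, -0.001, -0.0]
force: [-0.4, -0.5, 0.1]
width: 0.548
grasp_force: 0.0
t 9.25 pos [474.8  13.9 110.8] turn [-0.001  0.001 -0.   ] shift now [ 0.6  3.4 61.8] shift after turn [ 0.5  3.3 61.8] F [-0.4 -0.5  0.1] w 0.548 g 0.0
```

View pics/c3.png

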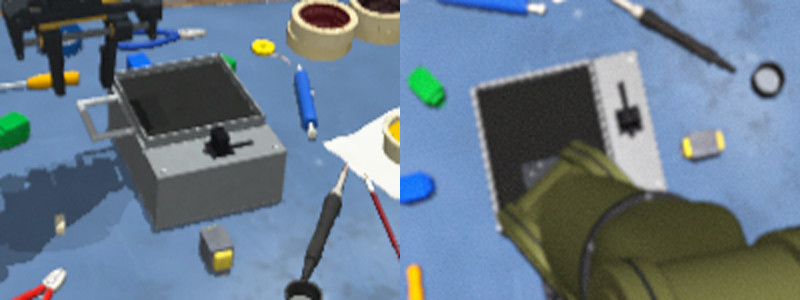

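The transformer stands upright on bare bench right of the box (crop (215,250)). The fingers are over the bar, one on each side of it. I'll go down and grip the bar.

```bash
python3 -m pendant '[[0,3,20,0,0,0],[0,0,20,0,0,0],[0,0,15,0,0,0],[0,0,7,0,0,0],[0,0,0,0,0,0],[0,0,0,0,0,0]]';python3 -m pendant '[[0,0,0,0,0,0],[0,0,0,0,0,0],[0,0,0,0,0,0],[0,0,0,0,0,0],[0,0,0,0,0,0],[0,0,0,0,0,0],[0,0,0,0,0,0],[0,0,0,0,0,0]]' 0 30
```

```text
time: 9.85
ee_pos: [478.1, 15.5, 49.7]
tcp_rot: [0.645, 0.764, 0.0, 0.0]
force: [-0.1, 0.1, 0.3]
width: 0.547
grasp_force: 0.0
time: 10.52
ee_pos: [479.5, 15.9, 49.5]
tcp_rot: [0.645, 0.764, 0.001, 0.001]
force: [4.0, -0.0, 2.6]
width: 0.095
grasp_force: 29.3
```

```bash
for i in 1; do python3 -m pendant '[[0,0,-2,0,0,0],[0,0,-2,0,0,0],[0,0,-2,0,0,0],[0,0,0,0,0,0]]'; python3 -m pendant '[[0,0,-2,0,0,0],[0,0,-2,0,0,0],[0,0,-1,0,0,0],[0,0,0,0,0,0],[0,0,0,0,0,0]]'; done
```

```text
time: 10.85
ee_pos: [479.5, 15.9, 55.5]
tcp_rot: [0.645, 0.764, 0.002, 0.001]
force: [6.0, -0.7, -1.6]
width: 0.097
grasp_force: 29.6
time: 11.27
ee_pos: [479.6, 16.0, 58.5]
tcp_rot: [0.645, 0.764, 0.001, 0.0]
force: [8.6, 0.2, -24.2]
width: 0.097
grasp_force: 32.0
```

It's caught: after about 9 mm it stopped hard at 24 N. I'll lower the cover, release the bar and go to the slide.

```bash
python3 -m pendant '[[0,0,3,0,0,0],[0,0,4,0,0,0],[0,0,4,0,0,0],[0,0,0,0,0,0],[0,0,0,0,0,0]]';python3 -m pendant '[[0,0,0,0,0,0],[0,0,0,0,0,0],[0,0,0,0,0,0],[0,0,0,0,0,0],[0,0,0,0,0,0]]' 0.5;python3 -m pendant '[[0,0,-20,0,0,0],[0,0,-30,0,0,0],[0,0,-30,0,0,0],[0,0,-20,0,0,0],[0,0,0,0,0,0],[0,0,0,0,0,0]]' 0; python3 - <<'E'
from h import *
t=robot.camera('top');s=robot.camera('side')
cv2.imwrite('pics/raw_t4.png',t[...,::-1])
def kn(im,box,n):
    x0,y0,x1,y1=box;m=(im.max(2)<60).astype(np.uint8);mm=np.zeros_like(m);mm[y0:y1,x0:x1]=m[y0:y1,x0:x1]
    k,l,st,ce=cv2.connectedComponentsWithStats(mm);i=1+np.argmax(st[1:,4]);print(n,st[i],ce[i]);return ce[i]
t0=cv2.imread('pics/raw_t0.png')[...,::-1]
mm=cv2.morphologyEx(((t0.max(2)<75)*255).astype(np.uint8)[130:180,292:320],cv2.MORPH_OPEN,np.ones((5,5)))
k,l,st,ce=cv2.connectedComponentsWithStats(mm);print(st.tolist(),ce.tolist())
for c in ce[1:]: print(onz('top',c[0]+292,c[1]+130,90))
print('model',B(5,-78,93))
go(B(-45,-76,120),9.6)
E
```

```text
time: 11.68
ee_pos: [479.5, 15.9, 49.5]
tcp_rot: [0.645, 0.764, 0.001, 0.001]
force: [5.2, -0.1, 0.5]
width: 0.097
grasp_force: 29.5
time: 12.1
ee_pos: [476.6, 15.4, 49.0]
tcp_rot: [0.645, 0.764, -0.001, -0.0]
force: [0.2, -0.1, -0.0]
width: 0.447
grasp_force: 0.0
time: 12.6
ee_pos: [477.7, 15.4, 149.8]
tcp_rot: [0.645, 0.764, 0.001, 0.001]
force: [-0.5, -0.5, -0.2]
width: 0.041
grasp_force: 0.0
[[0, 0, 28, 50, 1299], [7, 21, 11, 10, 101]] [[13.613548883756735, 24.418783679753655], [12.03960396039604, 25.544554455445546]]
[631.09959678 -61.87704827  90.        ]
model [630.83794243 -65.32384716  93.        ]
t 12.7 pos [476.7  15.2 148.3] turn [-0.002  0.     0.001] shift now [-103.2   88.4   28.2] shift after turn [-103.1   88.5   28.3] F [ 0.3 -0.2 -0.6] w 0.001 g 0.0
```

```bash
python3 -m pendant '[[-34,29,0,0,0,0],[-35,30,0,0,0,0],[-34,29,0,0,0,0],[0,0,20,0,0,0],[0,0,20,0,0,0],[0,0,15,0,0,0],[0,0,10,0,0,0],[0,0,0,0,0,0]]' 0;python3 -m pendant '[[0,0,0,0,0,0],[0,0,0,0,0,0]]'; python3 -c "
from h import *;go(B(-20,-76,78),9.6);snap('side','s5.png',(230,160,370,265),5)"
```

```text
time: 13.37
ee_pos: [571.2, -64.3, 80.9]
tcp_rot: [0.645, 0.765, -0.002, -0.002]
force: [0.6, -0.1, -0.1]
width: 0.003
grasp_force: 0.0
time: 13.53
ee_pos: [573.8, -64.1, 84.4]
tcp_rot: [0.645, 0.764, 0.0, 0.0]
force: [-0.3, 0.1, -0.1]
width: 0.008
grasp_force: 0.0
t 13.53 pos [573.8 -64.1  84.4] turn [0.    0.    0.002] shift now [-8.8 31.   6.4] shift after turn [-8.7 31.   6.4] F [-0.3  0.1 -0.1] w 0.008 g 0.0
```

View pics/s5.png

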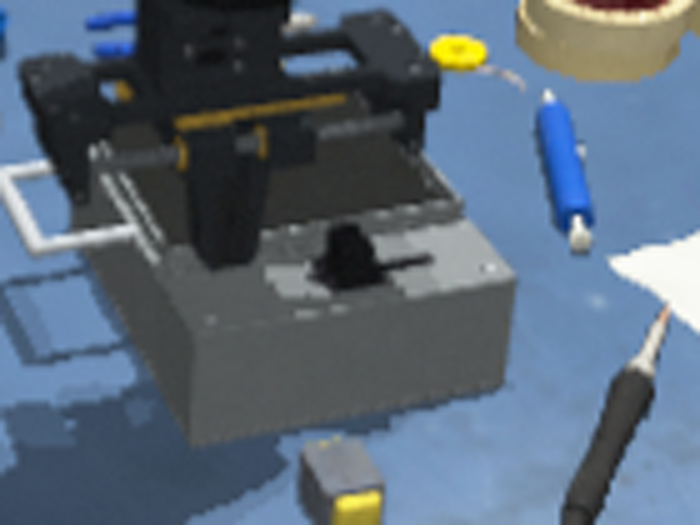

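The shut fingers are over the strip on the bar side of the knob (knob at crop (350,255), fingers at (225,230)). They're about 9 mm too close to the cover, so I'll shift right, lower and push.

```bash
python3 -m pendant '[[-9,0,0,0,0,0],[0,0,5,0,0,0],[0,0,0,0,0,0],[0,8,0,0,0,0],[0,8,0,0,0,0],[0,0,0,0,0,0]]';python3 -m pendant '[[0,4,0,0,0,0],[0,4,0,0,0,0],[0,4,0,0,0,0],[0,0,0,0,0,0]]';python3 -m pendant '[[0,4,0,0,0,0],[0,4,0,0,0,0],[0,4,0,0,0,0],[0,0,0,0,0,0]]';python3 -c "
from h import *;go(B(0,-76,78),9.6)"
```

```text
time: 14.08
ee_pos: [593.6, -69.6, 79.5]
tcp_rot: [0.645, 0.764, 0.002, 0.001]
force: [0.1, 0.5, 0.3]
width: 0.005
grasp_force: 0.0
time: 14.42
ee_pos: [603.8, -68.2, 79.2]
tcp_rot: [0.645, 0.764, 0.001, 0.0]
force: [0.5, -0.3, -0.7]
width: 0.007
grasp_force: 0.0
time: 14.75
ee_pos: [615.0, -66.5, 79.0]
tcp_rot: [0.645, 0.764, 0.0, 0.0]
force: [0.2, 0.3, 0.0]
width: 0.001
grasp_force: 0.0
t 14.75 pos [615.  -66.5  79. ] turn [0.    0.    0.001] shift now [ 0.5 10.8  1. ] shift after turn [ 0.6 10.8  1. ] F [0.2 0.3 0. ] w 0.001 g 0.0
```

```bash
python3 -m pendant '[[0,3,0,0,0,0],[0,3,0,0,0,0],[0,0,0,0,0,0]]';python3 -m pendant '[[0,3,0,0,0,0],[0,3,0,0,0,0],[0,0,0,0,0,0]]';python3 -c "
from h import *;go(B(0,-76,78),9.6);snap('side','s6.png',(250,160,350,235),6)"
```

```text
time: 15.0
ee_pos: [619.7, -65.7, 79.0]
tcp_rot: [0.645, 0.764, -0.001, -0.001]
force: [-3.0, 0.6, 1.2]
width: 0.003
grasp_force: 1.5
time: 15.25
ee_pos: [626.8, -64.4, 79.0]
tcp_rot: [0.645, 0.764, 0.0, 0.0]
force: [-2.7, 0.4, -0.2]
width: 0.004
grasp_force: 1.2
t 15.25 pos [626.8 -64.4  79. ] turn [ 0.    -0.     0.002] shift now [ 0.4 -1.2  1. ] shift after turn [ 0.4 -1.2  1. ] F [-2.7  0.4 -0.2] w 0.004 g 1.2
```

View pics/s6.png

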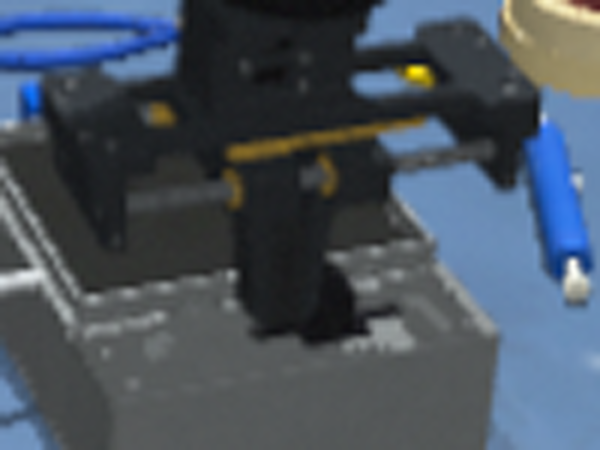

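The fingers are against the knob (crop (330,300)), pushing at about 3 N, which matches the slide's resistance. I'll continue to the hard stop.

```bash
python3 -m pendant '[[0,3,0,0,0,0],[0,3,0,0,0,0],[0,0,0,0,0,0]]';python3 -m pendant '[[0,3,0,0,0,0],[0,2,0,0,0,0],[0,0,0,0,0,0]]';python3 -m pendant '[[0,2,0,0,0,0],[0,0,0,0,0,0],[0,0,0,0,0,0]]';python3 -m pendant '[[0,2,0,0,0,0],[0,0,0,0,0,0],[0,0,0,0,0,0]]'
```

```text
time: 15.55
ee_pos: [633.0, -63.2, 79.0]
tcp_rot: [0.645, 0.764, 0.0, 0.0]
force: [-1.8, 0.5, -0.3]
width: 0.006
grasp_force: 0.8
time: 15.8
ee_pos: [634.4, -62.9, 79.0]
tcp_rot: [0.645, 0.764, -0.003, -0.002]
force: [-10.2, -0.0, 6.6]
width: 0.004
grasp_force: 4.9
time: 16.05
ee_pos: [634.5, -63.0, 79.0]
tcp_rot: [0.645, 0.764, -0.004, -0.003]
force: [-13.3, -0.5, 10.1]
width: 0.004
grasp_force: 7.1
time: 16.3
ee_pos: [634.5, -62.9, 79.0]
tcp_rot: [0.645, 0.764, -0.006, -0.004]
force: [-17.4, -0.2, 14.5]
width: 0.004
grasp_force: 9.4
```

That's a hard stop: 17 N, and the fingers stopped moving. I'll back off and return to the bar.

```bash
python3 -m pendant '[[0,-8,0,0,0,0],[0,-10,0,0,0,0],[0,-5,-10,0,0,0],[0,0,-25,0,0,0],[0,0,-30,0,0,0],[0,0,0,0,0,0],[0,0,0,0,0,0]]';python3 - <<'E'
from h import *
go([480,15.5,49],9.6)
t=cv2.cvtColor(robot.camera('side'),cv2.COLOR_RGB2BGR);cv2.imwrite('pics/raw_s7.png',t);cv2.imwrite('pics/s7.png',cv2.resize(t[160:265,230:370],None,fx=5,fy=5))
E
```

```text
time: 16.88
ee_pos: [621.2, -65.8, 147.0]
tcp_rot: [0.645, 0.764, 0.002, 0.003]
force: [-0.8, -0.1, -1.0]
width: 0.002
grasp_force: 0.0
t 16.88 pos [621.2 -65.8 147. ] turn [0.007 0.001 0.001] shift now [ 104.  -126.2   97. ] shift after turn [ 103.7 -125.6   98. ] F [-0.8 -0.1 -1. ] w 0.002 g 0.0
```

View pics/s7.png

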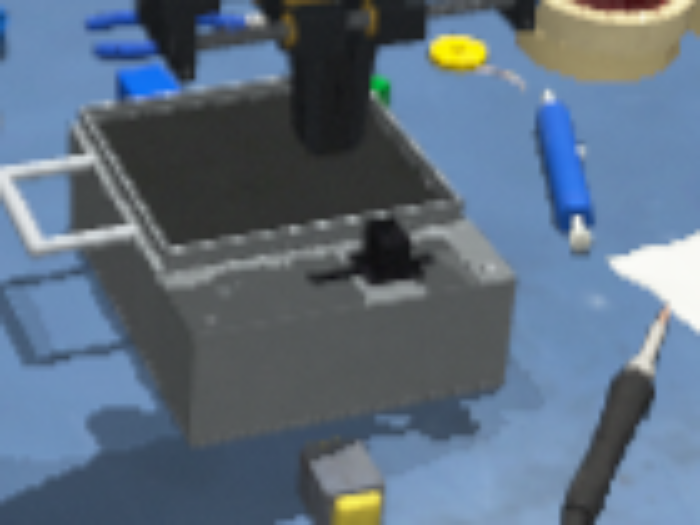

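The knob moved from crop (350,255) to (385,250), and the slot is now exposed on the bar side, so the slide is at its far end. The transformer is still standing. Next I'll regrip the bar.

```bash
python3 -m pendant '[[26,-31,0,0,0,0],[26,-31,0,0,0,0],[26,-32,0,0,0,0],[26,-32,0,0,0,0],[0,0,0,0,0,0],[0,0,0,0,0,0],[0,0,0,0,0,0]]' 0.55;python3 -c "
from h import *;go([480,15.5,49],9.6)"
```

```text
time: 17.52
ee_pos: [477.7, 15.4, 143.9]
tcp_rot: [0.645, 0.764, 0.0, 0.0]
force: [0.1, 0.0, 0.5]
width: 0.508
grasp_force: 0.0
t 17.52 pos [477.7  15.4 143.9] turn [0.001 0.    0.002] shift now [-0.2  2.2 94.9] shift after turn [-0.2  2.3 94.9] F [0.1 0.  0.5] w 0.508 g 0.0
```

```bash
python3 -m pendant '[[0,2,25,0,0,0],[0,0,30,0,0,0],[0,0,25,0,0,0],[0,0,11,0,0,0],[0,0,4,0,0,0],[0,0,0,0,0,0],[0,0,0,0,0,0]]' 0.5;python3 -m pendant '[[0,0,0,0,0,0],[0,0,0,0,0,0],[0,0,0,0,0,0],[0,0,0,0,0,0],[0,0,0,0,0,0],[0,0,0,0,0,0],[0,0,0,0,0,0],[0,0,0,0,0,0]]' 0 30;python3 -m pendant '[[0,0,-2,0,0,0],[0,0,-3,0,0,0],[0,0,-4,0,0,0],[0,0.4,-4,0,0,0],[0,0.6,-4,0,0,0],[0,0,0,0,0,0],[0,0,0,0,0,0]]'
```

```text
time: 18.1
ee_pos: [479.9, 15.4, 49.2]
tcp_rot: [0.645, 0.764, 0.0, 0.001]
force: [0.5, -0.3, 0.2]
width: 0.5
grasp_force: 0.0
time: 18.77
ee_pos: [479.5, 15.8, 49.5]
tcp_rot: [0.645, 0.764, 0.001, 0.001]
force: [1.2, 0.2, 3.8]
width: 0.092
grasp_force: 29.0
time: 19.35
ee_pos: [480.1, 16.0, 66.4]
tcp_rot: [0.645, 0.764, 0.0, 0.0]
force: [3.4, 0.0, -2.3]
width: 0.096
grasp_force: 29.8
```

The cover is free: it rose 17 mm with about 2 N. I'll follow the arc, tool y forward and tool -z up.

```bash
python3 -m pendant '[[0,1.7,-15.3,0,0,0],[0,2.8,-15.1,0,0,0],[0,3.8,-14.9,0,0,0],[0,4.9,-14.6,0,0,0],[0,0,0,0,0,0]]';python3 -m pendant '[[0,5.9,-14.2,0,0,0],[0,6.9,-13.8,0,0,0],[0,7.8,-13.3,0,0,0],[0,8.7,-12.7,0,0,0],[0,0,0,0,0,0],[0,0,0,0,0,0]]'; python3 -c "
from h import *;o=robot.get_obs();d=o['ee_pos']-[479.8,15.7,49.3];x=d[0]*np.cos(YAW)+d[1]*np.sin(YAW);print(x,-d[0]*np.sin(YAW)+d[1]*np.cos(YAW),d[2],np.arcsin(d[2]/220),np.arctan2(d[2],220-x),np.hypot(d[2],220-x))"
```

```text
time: 19.77
ee_pos: [494.1, 18.5, 127.7]
tcp_rot: [0.645, 0.764, 0.001, 0.001]
force: [4.3, -0.0, -3.3]
width: 0.092
grasp_force: 29.9
time: 20.27
ee_pos: [523.1, 24.0, 179.4]
tcp_rot: [0.645, 0.764, 0.002, 0.001]
force: [6.4, 1.9, -7.4]
width: 0.09
grasp_force: 30.2
44.03367654409194 0.9519149016522972 130.1356367123729 0.6329496890677985 0.636778546827395 218.85938621206986
```

```bash
python3 -m pendant '[[0,9.6,-12,0,0,0],[0,10.4,-11.3,0,0,0],[0,11.2,-10.6,0,0,0],[0,11.9,-9.8,0,0,0],[0,12.6,-8.9,0,0,0],[0,11.8,-7.3,0,0,0],[0,0,0,0,0,0],[0,0,0,0,0,0]]';python3 -c "
from h import *;o=robot.get_obs();d=o['ee_pos']-[479.8,15.7,49.3];x=d[0]*np.cos(YAW)+d[1]*np.sin(YAW);print(x,-d[0]*np.sin(YAW)+d[1]*np.cos(YAW),d[2],np.arcsin(d[2]/220),np.arctan2(d[2],220-x),np.hypot(d[2],220-x))
t=snap('side','s8.png',(170,90,390,260),3.5)"
```

```text
time: 20.93
ee_pos: [587.7, 36.2, 236.1]
tcp_rot: [0.644, 0.765, 0.0, -0.002]
force: [7.9, 4.8, -18.4]
width: 0.082
grasp_force: 31.1
109.84930886363516 2.1928780304316504 186.77107417481443 1.0140130962338165 1.0379379499725585 216.83313608909705
```

View pics/s8.png

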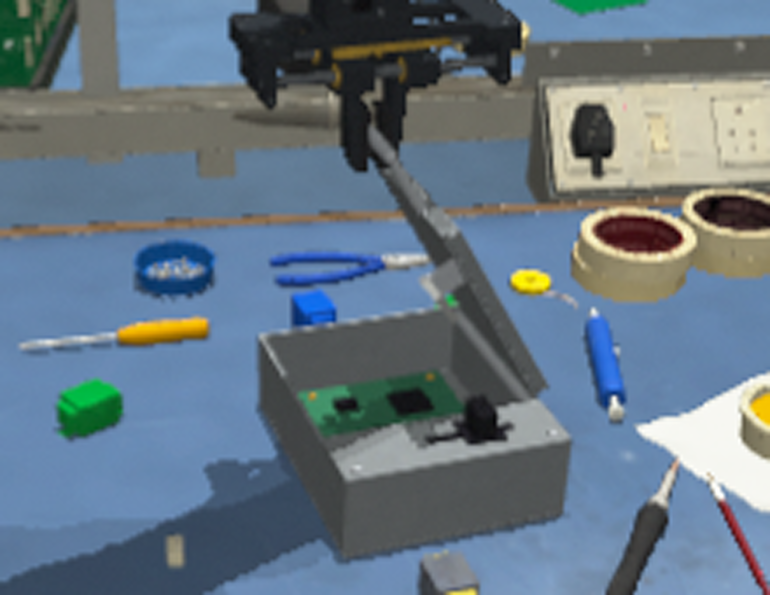

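The cover stands open near 60°, its bar between the fingers (crop (370,130)), and everything else is in place. The bar is pulling at about 19 N towards the hinge because my arc radius was slightly too long. I'll relieve that and add about 1°.

```bash
python3 -m pendant '[[0.5,2,0.6,0,0,0],[0.5,2,0.6,0,0,0],[0,0,0,0,0,0],[0,0,0,0,0,0],[0,0,0,0,0,0],[0,0,0,0,0,0]]' 0 35; python3 -c "
from h import *;o=robot.get_obs();d=o['ee_pos']-[479.8,15.7,49.3];x=d[0]*np.cos(YAW)+d[1]*np.sin(YAW);print(x,d[2],np.arctan2(d[2],220-x),np.hypot(d[2],220-x))"
```

```text
time: 21.48
ee_pos: [591.7, 36.9, 238.1]
tcp_rot: [0.645, 0.765, 0.0, -0.0]
force: [1.9, 5.1, -8.3]
width: 0.08
grasp_force: 35.3
113.84617254635867 188.82749004759535 1.0586548585192361 216.62053476236312
```

```bash
python3 -m pendant '[[0,0,0,0,0,0],[0,0,0,0,0,0],[0,0,0,0,0,0],[0,0,0,0,0,0],[0,0,0,0,0,0],[0,0,0,0,0,0],[0,0,0,0,0,0],[0,0,0,0,0,0]]' && python3 -c "
from h import *;print(robot.close_job())"
```

```text
time: 22.15
ee_pos: [591.9, 36.9, 238.3]
tcp_rot: [0.645, 0.764, 0.001, -0.0]
force: [2.8, 4.7, -9.9]
width: 0.084
grasp_force: 35.4
the job is handed in; nothing more can be done
None
```

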